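Load a test strip into the curing unit and lock its cassette

ROBOT

A 7-joint arm with a two-finger parallel gripper is mounted at the origin on a cart in front of the work surface, level with it; the furniture and walls round the work are solid. World frame = base frame: x ahead of the robot, y to its left, z up, the work surface at z = 0. Lengths are in m, angles in rad, forces in N, time in s.
With the tool pointing down it reaches from about 0.425 to 0.925 m from the base axis. Payload 6.8 kg.
Tool frame: the origin (TCP) lies at the very end of the fingers, on their centre line; the grasp point (between the pads) lies 19 mm behind it; z points along the fingers, y is the line along which they close (so a half turn about z gives the same grasp; the last joint's range is limited). The gripper opens to 85 mm and grips with 20 to 120 N. Pads are 22 mm wide; open, the fingers measure 114 mm over their backs; the gripper's body (76 mm by 85 mm) begins 54 mm behind the grasp point. The pads swing forward as they close: fully open they stand 13 mm farther back than shut.
Start: joints at [1.098, 0.477, 0.022, 1.555, -0.011, 1.109, -0.083], TCP at [0.241, -0.631, 0.231] pointing down, gripper open.
Joint ranges: [-2.96, 2.96], [-0.34, 2.1], [-1.41, 1.46], [0.24, 2.44], [-1.37, 4.51], [0.17, 1.92], [-2.96, 2.96]. Speed limits (rad/s): [2.39, 2.39, 3.14, 3.14, 3.14, 3.14, 3.14].

INTERFACE

Orientations are given as a unit quaternion [w, x, y, z].
In Python, from station import bot gives the robot as it stands.
- The arm moves only by the tool jog_arm, never from a script. Its argument "motion" is a list of rows, each a list of 7 numbers: the turn, a rotation vector about the tool's x, y, z in rad, then the shift along the tool's x, y, z in mm, then the finger opening in mm, from 0 to 85.4. A call has 1 to 10 rows; each row is the pose to reach, as a shift and turn from the pose commanded when the call began, along the tool's axes at that moment; what a row does not reach only later rows make up. A row lasts 1/8 s, in which the tool goes at most 62.5 mm and 10.7 degrees, less where a joint would pass 70% of its speed; a pose out of reach is approached as far as the arm can. A call with a gripper value outside its range is refused whole. The fingers move at their own pace and stop on an object; "grip_force" is the grip in N (left out, the last holds). Time passes only in rows, so rows that repeat a pose let the fingers close. It gives the time, the measured TCP pose, the force, the opening and the grip force at its end, in the units of the state.
- bot.get_obs(): the state, without advancing time (a new reading comes with each control period).
- bot.read_camera(name): name is "side" or "top"; returns a dict with "pixels" (480x640x3 uint8, red, green, blue), "camera_matrix" (3x3 intrinsics, pixels), "distortion" ([k1, k2, p1, p2, k3] as OpenCV has them; the pictures are not rectified), "T" (4x4, takes a point from camera to world coordinates). Camera axes: x right, y down, z forward; pixel columns grow to the right and rows downward; lengths in m; the calibration is good to about 2 mm. A picture is of the moment at which its call begins. There is no depth.
- bot.hand_in(): hands the job in; it is judged then, once.
Trained networks look in a picture, given as the dict that the camera call returned (one of the last four; its "shot" number tells which), for a name from the list of things; names that differ only in an ending like _2 or _b are one class to them, and where a whole thing is asked for, a point or a joint stands for the part that bears it (a point fixed in the world has none). Each returns a list of dicts, best first, with "score" (0 to 1); they miss things now and then, are a little off and sometimes report something else, mostly with a low value. They report only what shows in the picture. A call takes as long as a camera call. They do not tell look-alikes from the thing itself.
- bot.spot_in(thing, picture): "xy" ([column, row] in pixels, amid what is visible of it).
- bot.tip_of(thing, picture): "xy" ([column, row] in pixels: a listed point, or the origin of a listed thing).
The state is a dict: "t": time; "q": joint angles; "joint_vel": joint speeds; "joint_torque": joint torques, N m; "eef_pos": TCP position; "tool_rot": TCP orientation; "contact_force": force on the tool from outside, world axes, zero at the start; "torque": the same for the moment, N m; "gripper_width": opening from 0.0 (shut) to 1.0 (fully open); "grasp_force": force on a finger pad.
Only numpy, scipy, OpenCV 4.12 (cv2) and the standard library are available. Lean on these libraries where they do the work, as an engineer would, in place of code of your own. Each camera call takes 0.05 s, during which the arm holds its last target. There are 200 camera calls.

TASK

Lay the narrow green test strip flat in the bed of the blue cassette, between its ribs. Then push the cassette fully home under the lamp hood of the curing unit, along its centre line and without forcing it: it binds in its guides when pushed off-centre. Finally slide the red-knobbed bolt across to the end of its travel, so that its tip is through the keeper on the guide. Do not knock over the dark resin bottle.

Things in the scene. Friction and masses are not known exactly. Their poses are not given: they have to be found in the camera images.
- strip_center (a point): centre, half-way up, of the narrow green rubber test strip with a pale label: 140 mm long, 30 wide, 12 thick, about 50 g, lying flat on the worktop (the wider green pad behind it is not part of the job). x axis along its length, y across, z up; its two ends are alike for this job
- curing_unit: low bench curing unit, fixed; origin at the centre of its base's underside, x the way the cassette goes in, y left of that, z up. Grey base 250 (x) by 210 mm, 10 thick. Aluminium guides along x at y = +-86 to +-105 mm, tops z = 27. White lamp hood over the far end, x = 34 to 121, underside z = 48, top z = 73 mm. An end stop stops the cassette's origin at x = 65 mm: fully home
- cassette: blue cassette, captive in the guides, slides along the unit's x with 1.5 mm play at each side; 0.4 to 0.7 kg. Origin at the centre of its tray's underside, 10 mm above the worktop, axes as the unit's; starts 100 to 135 mm short of home. Tray 80 (x) by 156 mm, floor 8 mm up. In front (-x) a neck carries the bolt and ends in an aluminium front plate 130 mm wide, at x = -103 to -95, top z = 40 mm
- bed (a point): where the strip's centre belongs: mid tray, 13.5 mm above the cassette's origin; axes as the cassette's, the strip's length along y. Ribs 8 mm high locate it with 3 mm clearance: side ribs at x = +-18 to +-21 mm, only at y = +-42 to +-66 (the middle is free for fingers), end ribs at y = +-73 to +-76. Bolt knob 60 mm in front of the bed's centre, hood at least 69 mm behind at the start
- bolt_knob (a point): middle of the bolt's red knob, an upright cylinder 15 mm in diameter, 22 mm high, 68 mm in front of (-x) and 51 mm above the cassette's origin; it moves with the bolt along the cassette's y. Axes as the cassette's. The steel straps that hold the rod reach 35 mm above the cassette's origin, left of the knob
- bolt (a joint): sliding bolt on the cassette: m along the cassette's +y (to the left), 0 drawn back, 0.040 fully shot (stop). Stays where it is left; about 2 to 3 N to move. Rod 10 mm in diameter, rounded tip, axis 38 mm above the worktop
- bolt_tip (a point): rounded tip of the bolt
- keeper (a point): centre of the steel keeper staple on top of the left guide, opening 18 mm wide (x), 11 mm deep (y), for the bolt; in line with the bolt only when the cassette is fully home. Axes as the unit's
- resin_bottle: dark bottle with clear cap, 48 mm in diameter, 147 mm high, a bystander; origin at the centre of its underside
- push_boss (a point): crown of the black half-round push boss, 20 mm wide, 28 high, standing out 8 mm in the middle of the front plate, on the cassette's centre line: 111 mm in front of (-x) and 22 mm above the cassette's origin, axes alike; it faces -x. Pushed here the cassette takes 2 to 7 N, a little more at first touch. Its guided length is only 56 mm: pressed more than about 25 mm to one side of the boss it skews and jams in the guides
Things that resemble listed ones, but are neither listed nor needed, are in the scene too. What is shaped like the part that bears strip_center but grey is not meant.

How it is judged:
On the way, in this order (a step that is already met when the one before it is completed fails the run):
1. the strip lies flat in the cassette's bed, let go, the cassette still short of home (horizontal distance between strip_center and bed below 0.008 m and z of strip_center in the frame of cassette below 0.018 m and angle between strip_center's own z axis and vertical below 0.08 rad and contact force between the fingers and strip below 0.1 N and x of cassette in the frame of curing_unit below 0.03 m), for 0.2 s.
2. the cassette is fully home with the strip in it, the bolt not yet through the keeper (x of cassette in the frame of curing_unit above 0.0605 m and horizontal distance between strip_center and bed below 0.008 m and value of joint bolt below 0.025 m), for 0.1 s.
3. the bolt is shot through the keeper (value of joint bolt above 0.036 m and y of bolt_tip in the frame of keeper above 0.0045 m), for 0.2 s.
At the end, for the whole second after the job is handed in: The strip lies flat in the bed (centre within 8 mm of the bed's, tilt under 0.08 rad), the cassette is home (within 4.5 mm of the stop), the bolt is shot at least 36 of its 40 mm with its tip through the keeper, and all is released and at rest (all of step 3 and horizontal distance between strip_center and bed below 0.008 m and z of strip_center in the frame of cassette below 0.018 m and angle between strip_center's own z axis and vertical below 0.08 rad and x of cassette in the frame of curing_unit above 0.0605 m and linear speed of each of cassette, strip below 0.01 m/s); the robot touches nothing.
It fails at once if the cassette is forced: more than 60 N on it (contact force between any of the arm, the fingers and cassette above 60 N).
It fails at once if the resin bottle is knocked over (angle between resin_bottle's own z axis and vertical above 0.5 rad).
It also fails if it takes over 61 s, if anything falls off the work surface, if the arm or the gripper's body presses on something with over 40 N, if the wrist force passes 120 N, or if a joint passes its speed limit or range.

## Working session

There is one attempt and no reset: what is moved stays moved. The work goes in short steps, Python scripts to look and compute and a tool call to move; the robot and the scene stay as the last step left them, time stands still between calls to the robot, and variables do not carry over. Pictures are saved under pics/ and viewed, at most 10 in all, crops included, and the job is handed in when it is done.

Besides the shell and the picture viewer there is one more tool, called as name([rows], argument=value, ...), one row to a line, values as JSON. jog_arm: Moves the arm, as the interface text tells. Its arguments: {"type":"object","properties":{"motion":{"type":"array"},"grip_force":{"type":"number"}},"required":["motion"]}

```bash
ls; mkdir -p pics; cat > h.py <<'E'
import numpy as np, cv2
from station import bot
def ray(p,xy):
    u=cv2.undistortPoints(np.array([[xy]],float),np.array(p["camera_matrix"]),np.array(p["distortion"]))[0,0]
    T=np.array(p["T"]); d=T[:3,:3]@[u[0],u[1],1]; return T[:3,3],d
def atz(p,xy,z):
    o,d=ray(p,xy); return o+d*(z-o[2])/d[2]
def tri(pa,xa,pb,xb):
    o1,d1=ray(pa,xa);o2,d2=ray(pb,xb)
    s=np.linalg.lstsq(np.c_[d1,-d2],o2-o1,rcond=None)[0]
    a,b=o1+s[0]*d1,o2+s[1]*d2; return (a+b)/2,np.linalg.norm(a-b)
def proj(p,X):
    T=np.linalg.inv(np.array(p["T"])); r=cv2.Rodrigues(T[:3,:3])[0]
    return cv2.projectPoints(np.array(X,float).reshape(-1,3),r,T[:3,3],np.array(p["camera_matrix"]),np.array(p["distortion"]))[0][:,0]
E
python3 - <<'E'
from h import *
np.set_printoptions(precision=4,suppress=True)
P={n:bot.read_camera(n) for n in("top","side")}
for n,p in P.items():
    cv2.imwrite(f"pics/{n}0.png",p["pixels"][:,:,::-1])
    print(n,"cam",np.array(p["T"])[:3,3])
    for th in["strip_center","curing_unit","cassette","bed","bolt_knob","bolt_tip","keeper","resin_bottle","push_boss"]:
        print(th,[(np.round(d["xy"],1).tolist(),round(d["score"],2)) for d in bot.tip_of(th,p)[:4]])
    print("spot strip",[(np.round(d["xy"],1).tolist(),round(d["score"],2)) for d in bot.spot_in("strip_center",p)[:4]])
o=bot.get_obs(); print(o["t"],o["eef_pos"],o["tool_rot"])
E
```

```text
pics
top cam [0.346  0.1833 1.0319]
strip_center [([322.0, 264.2], 0.78), ([254.6, 288.1], 0.61)]
curing_unit [([416.9, 200.2], 0.9)]
cassette [([415.6, 224.9], 0.67)]
bed [([418.7, 221.0], 0.6)]
bolt_knob [([425.7, 249.2], 0.76)]
bolt_tip [([387.5, 250.2], 0.44)]
keeper [([377.0, 194.3], 0.58)]
resin_bottle [([181.9, 223.9], 0.88)]
push_boss [([420.6, 272.3], 0.96)]
spot strip [([254.8, 290.2], 0.75), ([321.3, 260.6], 0.59)]
side cam [-0.1592  0.5762  1.0378]
strip_center [([293.2, 308.6], 0.63), ([338.8, 271.9], 0.59)]
curing_unit [([386.0, 207.9], 0.94), ([396.4, 213.7], 0.24)]
cassette [([395.2, 222.0], 0.68)]
bed [([395.8, 212.6], 0.62), ([388.5, 205.0], 0.52)]
bolt_knob [([416.3, 219.3], 0.62), ([294.8, 309.8], 0.19)]
bolt_tip [([387.6, 238.9], 0.57)]
keeper [([356.5, 206.1], 0.64)]
resin_bottle [([203.2, 288.0], 0.56)]
push_boss [([420.9, 244.4], 0.84), ([294.8, 310.6], 0.31)]
spot strip [([337.1, 271.3], 0.94), ([292.8, 309.2], 0.62)]
1.1 [ 0.2408 -0.6306  0.2313] [0.     0.9834 0.1814 0.    ]
```

View pics/top0.png

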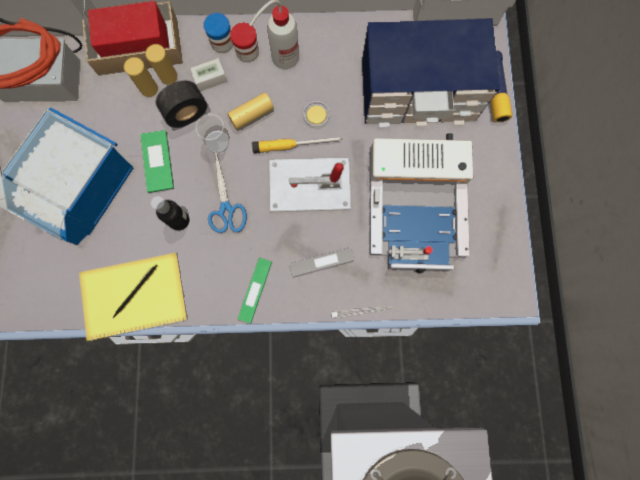

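View pics/side0.png

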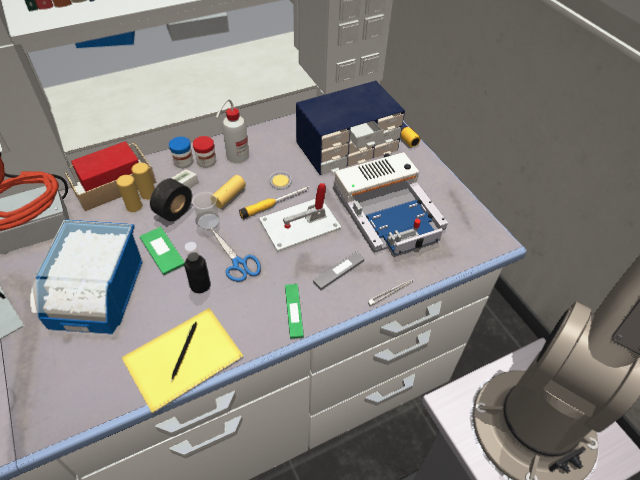

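The top view shows green strip candidates at (254,290), narrow green with a pale label; (322,262), the same shape but grey; and (156,160), a wide green pad. The narrow green one at (254,290) fits the description (side view: (293,309)). The bottle is at top (172,215). The unit is at top (418,205) with its hood away from the robot.

```bash
cat > m.py <<'E'
from h import *
from scipy.optimize import least_squares
np.set_printoptions(precision=4,suppress=True)
P={n:bot.read_camera(n) for n in("top","side")}
def stripfit(P):
    for n,p in P.items():
        a=p["pixels"].astype(int); 
        m=((a[...,1]>a[...,0]+40)&(a[...,1]>a[...,2]+30)).astype(np.uint8)
        m=cv2.morphologyEx(m,cv2.MORPH_CLOSE,np.ones((13,13)))
        k,l,st,c=cv2.connectedComponentsWithStats(m)
        for i in range(1,k):
            if st[i,4]>100:
                pts=np.argwhere(l==i)[:,::-1].astype(float)
                W=np.array([atz(p,q,.012)[:2] for q in pts],np.float32)
                print(n,c[i],st[i,4],"minrect m:",cv2.minAreaRect(W))
E
python3 - <<'E'
from m import *
stripfit(P)
def best(th):
    return {n:[d["xy"] for d in bot.tip_of(th,p)[:1]] for n,p in P.items()}
D={t:best(t) for t in["curing_unit","cassette","bed","bolt_knob","push_boss"]}
def model(v):
    x,y,a,s,b=v; R=np.array([[np.cos(a),-np.sin(a),0],[np.sin(a),np.cos(a),0],[0,0,1]])
    f=lambda q:R@q+[x,y,0]
    return {"curing_unit":f([0,0,0]),"cassette":f([s,0,.010]),"bed":f([s,0,.0235]),"bolt_knob":f([s-.068,b,.061]),"push_boss":f([s-.111,0,.032])}
def res(v):
    M=model(v);return np.concatenate([(proj(P[n],M[t])[0]-q) for t in D for n in P for q in D[t][n]])
c0=atz(P["top"],D["curing_unit"]["top"][0],0)
r=least_squares(res,[c0[0],c0[1],0,-.05,0],loss="soft_l1",f_scale=2)
print("unit x y yaw s knob_y",r.x);print(res(r.x).reshape(-1,2).round(1).tolist())
for t in D: print(t,tri(P["top"],D[t]["top"][0],P["side"],D[t]["side"][0]),model(r.x)[t])
b=bot.tip_of("resin_bottle",P["top"])[0]["xy"];print("bottle",atz(P["top"],b,0))
x,y,a,s,kb=r.x;R=np.array([[np.cos(a),-np.sin(a)],[np.sin(a),np.cos(a)]])
def w(q): return np.r_[R@q[:2]+[x,y],q[2]]
ims=[]
for n,p in P.items():
    im=cv2.resize(p["pixels"][:,:,::-1],None,fx=4,fy=4,interpolation=cv2.INTER_CUBIC)
    def poly(L,c):
        cv2.polylines(im,[(proj(p,[w(q) for q in L])*4+1.5).astype(int)],True,c,1)
    for e in(1,-1): poly([(-.125,e*.086,.027),(.125,e*.086,.027),(.125,e*.105,.027),(-.125,e*.105,.027)],(0,255,0))
    poly([(.034,-.105,.073),(.121,-.105,.073),(.121,.105,.073),(.034,.105,.073)],(0,255,255))
    poly([(s-.04,-.078,.018),(s+.04,-.078,.018),(s+.04,.078,.018),(s-.04,.078,.018)],(255,0,255))
    poly([(s-.103,-.065,.05),(s-.095,-.065,.05),(s-.095,.065,.05),(s-.103,.065,.05)],(255,255,0))
    u=(proj(p,w((s-.02,0,.03)))[0]*4).astype(int); ims.append(im[u[1]-280:u[1]+270,u[0]-200:u[0]+200])
cv2.imwrite("pics/ov.png",np.hstack(ims))
E
```

```text
top [156.3909 161.8186] 1279 minrect m: ((0.7455102801322937, 0.5346092581748962), (0.14105431735515594, 0.05853640288114548), 8.61552619934082)
top [254.2182 290.2346] 912 minrect m: ((0.44668424129486084, 0.31442755460739136), (0.030114009976387024, 0.13888372480869293), 70.56109619140625)
side [161.7482 249.9073] 1100 minrect m: ((0.7423353791236877, 0.5344602465629578), (0.14552423357963562, 0.05842398852109909), 8.459966659545898)
side [293.7133 310.702 ] 708 minrect m: ((0.444680780172348, 0.31355157494544983), (0.029575537890195847, 0.1433877944946289), 70.74763488769531)
unit x y yaw s knob_y [ 0.6404 -0.0502 -0.0353 -0.057  -0.0041]
[[-0.6, 0.3], [-0.3, -0.2], [1.2, -1.2], [12.2, 11.3], [-2.0, -1.4], [1.8, 4.8], [-0.6, -0.6], [1.0, 0.1], [0.3, -0.4], [-1.3, -0.6]]
curing_unit (array([ 0.6418, -0.0524, -0.0032]), np.float64(0.0002784117941759947)) [ 0.6404 -0.0502  0.    ]
cassette (array([ 0.5761, -0.0178,  0.0711]), np.float64(0.03365738572658505)) [ 0.5833 -0.0482  0.01  ]
bed (array([ 0.5774, -0.0417,  0.0492]), np.float64(0.011594955803229895)) [ 0.5833 -0.0482  0.0235]
bolt_knob (array([ 0.515 , -0.0493,  0.0616]), np.float64(0.004181118841207311)) [ 0.5152 -0.0499  0.061 ]
push_boss (array([ 0.4706, -0.045 ,  0.0316]), np.float64(0.003158168374884391)) [ 0.4724 -0.0443  0.032 ]
bottle [0.5974 0.4834 0.    ]
```

View pics/ov.png

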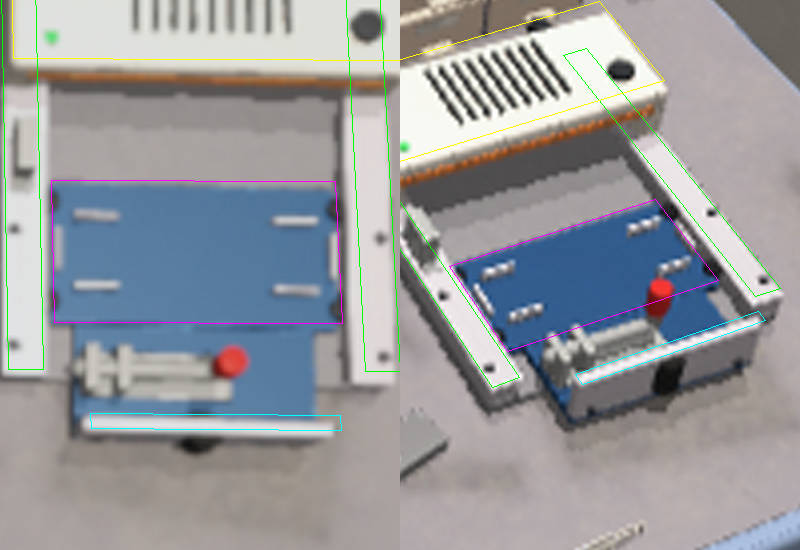

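The overlay shows the model (magenta tray, green guides) fits the tray to about 2 mm, but the yaw is about 1° off: the front plate in the top crop spans 85–335 against 90–341. I'll refine on the four ribs and the front plate, and enlarge the strip in the same picture.

```bash
cat > fit.py <<'E'
from m import *
def W(v,q):
    x,y,a=v[:3];R=np.array([[np.cos(a),-np.sin(a)],[np.sin(a),np.cos(a)]]);q=np.array(q,float)
    return np.r_[R@q[:2]+[x,y],q[2]]
def fit(P,v0,it=3,verbose=1):
    v=np.array(v0,float)
    for _ in range(it):
        s=v[3]; ob=[]
        for n,p in P.items():
            a=p["pixels"].astype(float)
            for ex in(1,-1):
                for ey in(1,-1):
                    q=(ex*.0195,ey*.054,.0245); u=proj(p,W(v,(s+q[0],q[1],q[2])))[0]
                    i,j=np.round(u).astype(int); r=5
                    w=a[j-r:j+r+1,i-r:i+r+1,0]; w=np.clip(w-(w.min()+w.max())/2,0,None)
                    Y,X=np.mgrid[j-r:j+r+1,i-r:i+r+1]; ob.append((n,q,np.array([(w*X).sum(),(w*Y).sum()])/w.sum(),1))
            for d in bot.tip_of("push_boss",p)[:1]: ob.append((n,(-.111,0,.032-.0),d["xy"],1))
        def res(v):
            return np.concatenate([(proj(P[n],W(v,(v[3]+q[0],q[1],q[2])))[0]-o)*k for n,q,o,k in ob]+[[(v[3]-v0[3])*1e3]])
        v[:4]=least_squares(lambda z:res(z),v[:4],loss="soft_l1").x
    if verbose: print("fit",v,"\n",res(v)[:-1].reshape(-1,2).round(1).tolist())
    return v
E
python3 - <<'E'
from fit import *
v=fit(P,[.6404,-.0502,-.0353,-.057])
# in-line: check unit position using hood/guide, overlay
s=v[3];ims=[]
for n,p in P.items():
    im=cv2.resize(p["pixels"][:,:,::-1],None,fx=4,fy=4,interpolation=cv2.INTER_CUBIC)
    def poly(L,c): cv2.polylines(im,[(proj(p,[W(v,q) for q in L])*4+1.5).astype(int)],True,c,1)
    for e in(1,-1): poly([(-.125,e*.086,.027),(.03,e*.086,.027),(.03,e*.105,.027),(-.125,e*.105,.027)],(0,255,0))
    poly([(.034,-.105,.073),(.121,-.105,.073),(.121,.105,.073),(.034,.105,.073)],(0,255,255))
    poly([(s-.04,-.078,.018),(s+.04,-.078,.018),(s+.04,.078,.018),(s-.04,.078,.018)],(255,0,255))
    poly([(s-.103,-.065,.05),(s-.095,-.065,.05),(s-.095,.065,.05),(s-.103,.065,.05)],(255,255,0))
    u=(proj(p,W(v,(s-.02,0,.03)))[0]*4).astype(int); k=ims.append(im[u[1]-200:u[1]+200,u[0]-200:u[0]+200])
ti=cv2.resize(P["top"]["pixels"][245:335,225:365,::-1],None,fx=2,fy=2,interpolation=cv2.INTER_CUBIC)
b=np.zeros((190,800,3),np.uint8);b[:180,:280]=ti
cv2.imwrite("pics/ov2.png",np.vstack([np.hstack(ims),b]))
print("bed",W(v,(s,0,.0235)),"knob from top",atz(P["top"],bot.tip_of("bolt_knob",P["top"])[0]["xy"],.061),W(v,(s-.068,0,.061)))
E
```

```text
fit [ 0.6396 -0.0491 -0.057  -0.057 ] 
 [[-0.4, -0.3], [-0.3, -0.5], [-0.1, -0.4], [0.1, -0.2], [-0.4, -0.8], [1.4, 0.6], [0.5, 1.7], [-0.8, 0.5], [1.6, -3.0], [0.9, 1.8]]
bed [ 0.5826 -0.0459  0.0235] knob from top [ 0.5159 -0.0484  0.061 ] [ 0.5148 -0.042   0.061 ]
```

View pics/ov2.png

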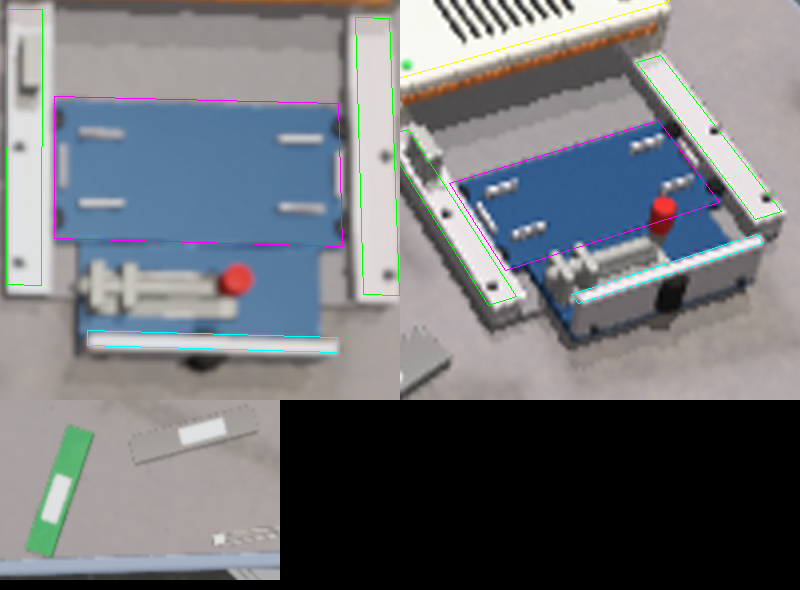

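The fit is now good: the bed is at about (0.583,-0.046) with yaw -3.3°. The crop confirms the strip is the green one with the pale label (top (254,290)); the one beside it at (322,262) is grey. Moving now.

jog_arm([
  [0,0,-0.11,42,-36,-2,60],
  [0,0,-0.22,83,-72,-4,60],
  [0,0,-0.33,124,-107,-6,60],
  [0,0,-0.45,166,-143,-8,60],
  [0,0,-0.56,207,-178,-10,60],
  [0,0,-0.67,248,-214,-12,60],
  [0,0,-0.78,290,-250,-14,60],
  [0,0,-0.9,331,-286,-16,60],
  [0,0,-1.0,372,-321,-18,60],
  [0,0,-1.12,414,-357,-19,60],
], grip_force=30)

```text
t: 3.45
eef_pos: [0.501, -0.1481, 0.2508]
tool_rot: [0.001, 0.736, 0.677, 0.0]
contact_force: [0.9, -1.0, 0.3]
gripper_width: 0.703
grasp_force: 0.0
```

```bash
cat > go.py <<'E'
import sys,numpy as np
from scipy.spatial.transform import Rotation as Ro
from station import bot
# usage: go.py x y z yaw_deg(tool x)  -> shift in tool axes mm, rotvec
x,y,z,a=map(float,sys.argv[1:5]); o=bot.get_obs()
q=np.array(o["tool_rot"]);R=Ro.from_quat(q[[1,2,3,0]]);a=np.radians(a)
T=Ro.from_matrix(np.array([[np.cos(a),np.sin(a),0],[np.sin(a),-np.cos(a),0],[0,0,-1]]))
print("t",o["t"],"pos",np.round(o["eef_pos"],4),"yaw",np.degrees(np.arctan2(*R.as_matrix()[[1,0],0])).round(2),"rot",(R.inv()*T).as_rotvec().round(3),"shift",(R.inv().apply(np.array([x,y,z])-o["eef_pos"])*1e3).round(1),"F",np.round(o["contact_force"],1),"w",round(o["gripper_width"]*85.4,1),"gf",o["grasp_force"],"q",np.round(o["q"],2))
E
python3 go.py .4457 .314 .12 160.6
```

```text
t 3.45 pos [ 0.501  -0.1481  0.2508] yaw 85.25 rot [ 0.000e+00  1.000e-03 -1.315e+00] shift [456.  -93.4 130.5] F [ 0.9 -1.   0.3] w 60.1 gf 0.0 q [ 0.54  0.24 -0.44  1.87  0.12  1.06 -0.02]
```

jog_arm([
  [0,0,-0.15,50,-10,0,60],
  [0,0,-0.3,100,-20,0,60],
  [0,0,-0.45,150,-30,10,60],
  [0,0,-0.6,200,-41,20,60],
  [0,0,-0.75,250,-51,40,60],
  [0,0,-0.9,300,-61,60,60],
  [0,0,-1.05,350,-72,80,60],
  [0,0,-1.18,400,-82,100,60],
  [0,0,-1.315,456,-93.4,130,60],
  [0,0,-1.315,456,-93.4,130,60],
])

```text
t: 4.7
eef_pos: [0.4435, 0.3172, 0.1187]
tool_rot: [-0.002, 0.166, 0.986, 0.001]
contact_force: [-1.0, -0.5, 0.5]
gripper_width: 0.702
grasp_force: 0.0
```

```bash
python3 go.py .4457 .314 .004 160.6
```

```text
t 4.7 pos [0.4435 0.3172 0.1187] yaw 160.86 rot [ 0.001 -0.004  0.004] shift [ -3.6  -2.4 114.7] F [-1.  -0.5  0.5] w 59.9 gf 0.0 q [-0.12  0.52 -0.79  1.93  0.47  0.88  0.09]
```

jog_arm([
  [0,0,0,0,0,30,60],
  [0,0,0,0,0,60,60],
  [0,0,0,0,0,85,60],
  [0,0,0,0,0,85,60],
  [0,0,0,0,0,85,60],
])

```text
t: 5.32
eef_pos: [0.4472, 0.3129, 0.0364]
tool_rot: [0.001, 0.171, 0.985, 0.0]
contact_force: [-0.2, -0.9, 0.9]
gripper_width: 0.705
grasp_force: 0.0
```

```bash
python3 go.py .4457 .314 .004 160.6
```

```text
t 5.325 pos [0.4472 0.3129 0.0364] yaw 160.35 rot [ 0.001  0.001 -0.004] shift [ 1.8  0.5 32.4] F [-0.2 -0.9  0.9] w 60.2 gf 0.0 q [-0.19  0.64 -0.69  1.97  0.6   0.74 -0.01]
```

jog_arm([
  [0,0,0,1,0,15,60],
  [0,0,0,1,0,28,60],
  [0,0,0,1,0,32,60],
  [0,0,0,1,0,32,45],
  [0,0,0,1,0,32,20],
  [0,0,0,1,0,32,20],
  [0,0,0,1,0,32,20],
  [0,0,0,1,0,32,20],
], grip_force=30)

```text
t: 6.32
eef_pos: [0.4456, 0.3135, 0.0036]
tool_rot: [0.0, 0.17, 0.985, 0.0]
contact_force: [-1.1, 0.2, 3.9]
gripper_width: 0.341
grasp_force: 30.1
```

```bash
python3 go.py .4457 .314 .12 160.6
```

```text
t 6.325 pos [0.4456 0.3135 0.0036] yaw 160.41 rot [ 0.001  0.    -0.003] shift [ 1.000e-01  5.000e-01 -1.164e+02] F [-1.1  0.2  3.9] w 29.1 gf 30.14389157295227 q [-0.22  0.68 -0.65  1.98  0.65  0.69 -0.06]
```

jog_arm([
  [0,0,0,0,0,-15,20],
  [0,0,0,0,0,-60,20],
  [0,0,0,0,0,-110,20],
  [0,0,0,0,0,-146,20],
  [0,0,0,0,0,-146,20],
])

```text
t: 6.95
eef_pos: [0.4468, 0.3146, 0.1528]
tool_rot: [0.002, 0.17, 0.985, 0.002]
contact_force: [-0.2, 0.1, -1.6]
gripper_width: 0.337
grasp_force: 29.9
```

```bash
python3 go.py .5826 -.0459 .12 86.7
```

```text
t 6.95 pos [0.4468 0.3146 0.1528] yaw 160.4 rot [0.006 0.    1.286] shift [-248.8 -294.2   32.4] F [-0.2  0.1 -1.6] w 28.8 gf 29.90718573331833 q [-0.09  0.48 -0.81  1.9   0.43  0.94  0.12]
```

jog_arm([
  [0,0,0.14,-28,-33,0,20],
  [0,0,0.29,-55,-65,0,20],
  [0,0,0.43,-83,-98,0,20],
  [0,0,0.57,-111,-131,0,20],
  [0,0,0.71,-138,-163,0,20],
  [0,0,0.86,-166,-196,0,20],
  [0,0,1.0,-194,-229,10,20],
  [0,0,1.14,-221,-261,20,20],
  [0,0,1.286,-248,-294,32,20],
  [0,0,1.286,-248,-294,32,20],
])

```text
t: 8.2
eef_pos: [0.5795, -0.0516, 0.1152]
tool_rot: [-0.0, 0.729, 0.684, -0.002]
contact_force: [0.4, 0.2, -0.8]
gripper_width: 0.343
grasp_force: 29.9
```

jog_arm([
  [0,0,0,0,0,0,20],
  [0,0,0,0,0,30,20],
  [0,0,0,0,0,50,20],
  [0,0,0,0,0,50,20],
  [0,0,0,0,0,50,20],
])

```text
t: 8.82
eef_pos: [0.5809, -0.0463, 0.0679]
tool_rot: [0.0, 0.727, 0.687, 0.0]
contact_force: [0.6, -0.6, -0.1]
gripper_width: 0.339
grasp_force: 29.9
```

```bash
cat > look.py <<'E'
from fit import *
import sys
v=[.6396,-.0491,-.057,float(sys.argv[2])]; name=sys.argv[1]
ims=[]
for n,p in P.items():
    im=cv2.resize(p["pixels"][:,:,::-1],None,fx=4,fy=4,interpolation=cv2.INTER_CUBIC)
    u=(proj(p,W(v,(v[3]-.02,0,.03)))[0]*4).astype(int); ims.append(im[max(u[1]-250,0):u[1]+250,u[0]-200:u[0]+200])
cv2.imwrite(f"pics/{name}.png",np.hstack(ims))
E
python3 look.py a -.057; python3 go.py .5826 -.0459 .022 86.7
```

```text
t 8.925 pos [ 0.5813 -0.0466  0.0683] yaw 86.75 rot [ 0.002 -0.     0.001] shift [ 0.8  1.2 46.3] F [ 0.7 -1.   0.1] w 28.8 gf 29.902353286743164 q [ 0.28  0.56 -0.4   1.89  0.31  0.75 -0.35]
```

View pics/a.png

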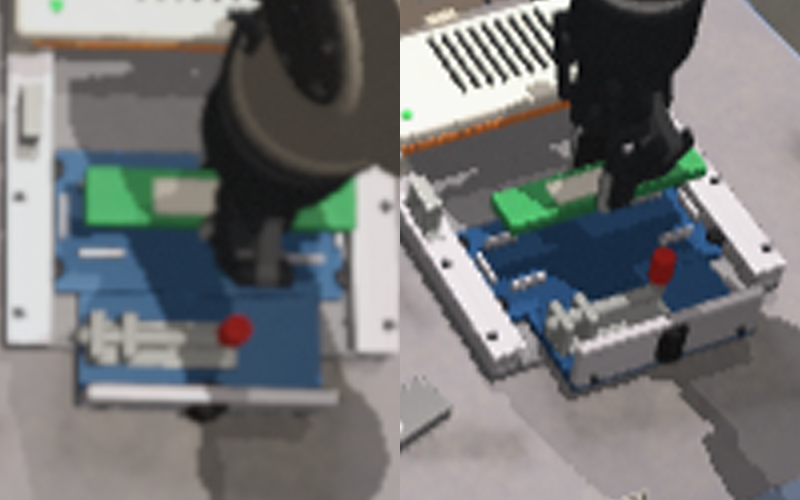

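The strip hangs level above the bed with its long axis along the ribs; its ends are at top-crop (87,195) and (355,210). I'll measure its offset at its actual height.

```bash
python3 - <<'E'
from fit import *
for n,p in P.items():
    a=p["pixels"].astype(int);m=(a[...,1]>a[...,0]+40)&(a[...,1]>a[...,2]+30)
    c=proj(p,[.58,-.046,.076])[0]
    pts=np.array([q for q in np.argwhere(m)[:,::-1].astype(float) if np.linalg.norm(q-c)<50])
    Wp=np.array([atz(p,q,.0765)[:2] for q in pts],np.float32)
    r=cv2.minAreaRect(Wp);print(n,len(pts),r)
    v=[.6396,-.0491,-.057];R=np.array([[np.cos(v[2]),-np.sin(v[2])],[np.sin(v[2]),np.cos(v[2])]])
    print("in cassette axes rel bed mm",(np.array(r[0])-W(v,(-.057,0,0))[:2])@R*1e3, "ribs yaw fit")
print("tcp rel bed",(bot.get_obs()["eef_pos"][:2]-W(v,(-.057,0,0))[:2])@R*1e3)
E
```

```text
top 402 ((0.5814833641052246, -0.04577873647212982), (0.13658665120601654, 0.030195828527212143), 87.12959289550781)
in cassette axes rel bed mm [-1.2115  0.005 ] ribs yaw fit
side 254 ((0.5784487128257751, -0.04598004370927811), (0.14150436222553253, 0.035719867795705795), 85.84395599365234)
in cassette axes rel bed mm [-4.2297 -0.3688] ribs yaw fit
tcp rel bed [-1.4998 -1.0652]
```

jog_arm([
  [0,0,0,0,1.5,15,20],
  [0,0,0,0,1.5,25,20],
  [0,0,0,0,1.5,33,20],
  [0,0,0,0,1.5,39,20],
  [0,0,0,0,1.5,43,20],
  [0,0,0,0,1.5,45.5,20],
  [0,0,0,0,1.5,45.5,20],
])

```text
t: 9.9
eef_pos: [0.5822, -0.0469, 0.0219]
tool_rot: [0.0, 0.727, 0.687, 0.0]
contact_force: [0.8, 1.3, -0.1]
gripper_width: 0.338
grasp_force: 29.9
```

```bash
python3 go.py .5826 -.0459 .022 86.7; python3 look.py b -.057
```

```text
t 9.9 pos [ 0.5822 -0.0469  0.0219] yaw 86.73 rot [0.    0.    0.001] shift [ 1.1  0.4 -0.1] F [ 0.8  1.3 -0.1] w 28.8 gf 29.917820692062378 q [ 0.25  0.63 -0.37  1.9   0.35  0.67 -0.38]
```

View pics/b.png

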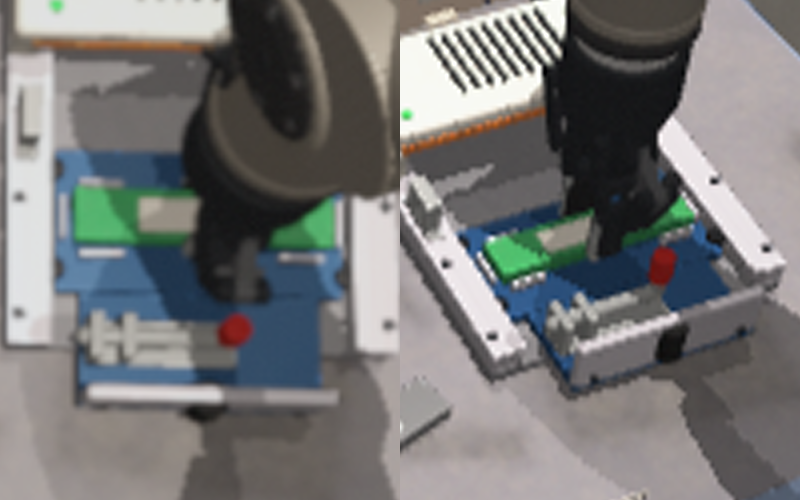

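The strip sits between all four side ribs and the end ribs (top crop 75–337 × 187–250), almost in contact with the floor. Release and lift.

jog_arm([
  [0,0,0,0,0,0.5,35],
  [0,0,0,0,0,0.5,42],
  [0,0,0,0,0,0.5,42],
  [0,0,0,0,0,0.5,42],
  [0,0,0,0,0,-15,42],
  [0,0,0,0,0,-50,42],
  [0,0,0,0,0,-90,42],
  [0,0,0,0,0,-90,42],
])

```text
t: 11.0
eef_pos: [0.5847, -0.0468, 0.1162]
tool_rot: [0.003, 0.727, 0.687, 0.003]
contact_force: [0.3, -1.1, -0.7]
gripper_width: 0.492
grasp_force: 0.0
```

```bash
python3 - <<'E'
from fit import *
v=[.6396,-.0491,-.057]
for n,p in P.items():
    a=p["pixels"].astype(int);m=(a[...,1]>a[...,0]+40)&(a[...,1]>a[...,2]+30)
    c=proj(p,[.58,-.046,.03])[0]
    pts=np.array([q for q in np.argwhere(m)[:,::-1].astype(float) if np.linalg.norm(q-c)<50])
    r=cv2.minAreaRect(np.array([atz(p,q,.030)[:2] for q in pts],np.float32));R=np.array([[np.cos(v[2]),-np.sin(v[2])],[np.sin(v[2]),np.cos(v[2])]])
    print(n,r,(np.array(r[0])-W(v,(-.057,0,0))[:2])@R*1e3)
# push pose: TCP in front of boss, boss crown at s-.111, fingers shut
print("boss",W(v,(-.057-.111,0,.032)),"start",W(v,(-.057-.111-.045,0,.032)),"end",W(v,(.065-.111,0,.032)))
E
python3 go.py .40 -.035 .15 86.7
```

```text
top ((0.5813906788825989, -0.04736141115427017), (0.13841617107391357, 0.02920127660036087), 87.1605224609375) [-1.2138 -1.5804]
side ((0.5801524519920349, -0.04620486497879028), (0.14193028211593628, 0.034445300698280334), 86.99130249023438) [-2.5159 -0.4962]
boss [ 0.4719 -0.0395  0.032 ] start [ 0.4269 -0.037   0.032 ] end [ 0.5937 -0.0465  0.032 ]
t 11.1 pos [ 0.5822 -0.0471  0.1128] yaw 86.72 rot [0.001 0.    0.   ] shift [   1.7 -182.6  -37.5] F [-0.4 -0.5 -0.7] w 41.9 gf 0.0 q [ 0.3   0.5  -0.42  1.86  0.27  0.84 -0.32]
```

The strip rests in the bed within about 2 mm. Next I move to in front of the boss, fingers shut and turned a quarter so their flat sides face it.

jog_arm([
  [0,0,0.16,0,-15,-10,20],
  [0,0,0.32,0,-30,-17,0],
  [0,0,0.48,0,-45,-17,0],
  [0,0,0.64,0,-60,-17,0],
  [0,0,0.8,0,-75,-17,0],
  [0,0,0.96,0,-90,-17,0],
  [0,0,1.12,0,-105,-17,0],
  [0,0,1.28,0,-120,-17,0],
  [0,0,1.44,1,-136,-17,0],
  [0,0,1.571,1,-136,-17,0],
])

```text
t: 12.35
eef_pos: [0.444, -0.0382, 0.1278]
tool_rot: [0.0, 1.0, -0.031, -0.002]
contact_force: [-0.1, -0.8, -0.5]
gripper_width: 0.007
grasp_force: 0.0
```

jog_arm([
  [0,0,0,0,0,30,0],
  [0,0,0,0,0,70,0],
  [0,0,0,0,0,100,0],
  [0,0,0,0,0,110,0],
  [0,0,0,0,0,110,0],
])

```text
t: 12.98
eef_pos: [0.4457, -0.0381, 0.0184]
tool_rot: [0.0, 1.0, -0.029, -0.001]
contact_force: [0.7, 0.6, 0.4]
gripper_width: 0.007
grasp_force: 0.0
```

```bash
python3 go.py .446 -.038 .02 -3.3; python3 look.py c -.1
```

```text
t 12.975 pos [ 0.4457 -0.0381  0.0184] yaw -3.27 rot [0.    0.002 0.001] shift [ 0.3 -0.2 -1.6] F [0.7 0.6 0.4] w 0.6 gf 0.0 q [ 0.03  0.46 -0.11  2.23  0.11  0.45 -1.78]
```

View pics/c.png

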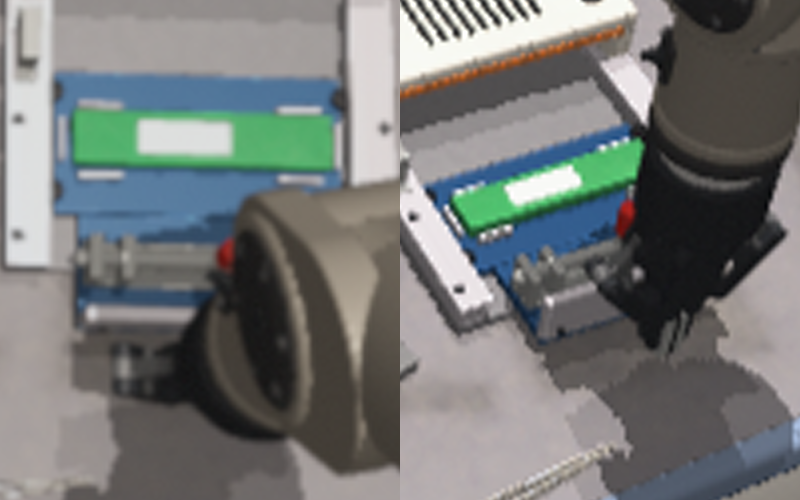

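The strip lies in the bed and the shut fingers stand in front of the boss (side crop (670,330)). Begin a slow push along the unit's axis.

jog_arm([
  [0,0,0,4,0,-2,0],
  [0,0,0,8,0,-2,0],
  [0,0,0,11,0,-2,0],
  [0,0,0,14,0,-2,0],
  [0,0,0,17,0,-2,0],
  [0,0,0,20,0,-2,0],
  [0,0,0,23,0,-2,0],
  [0,0,0,26,0,-2,0],
  [0,0,0,29,0,-2,0],
  [0,0,0,32,0,-2,0],
])

```text
t: 14.32
eef_pos: [0.4755, -0.0402, 0.0202]
tool_rot: [0.0, 1.0, -0.029, -0.003]
contact_force: [-5.2, 0.1, 5.2]
gripper_width: 0.0
grasp_force: 3.2
```

```bash
python3 go.py .5776 -.0456 .02 -3.27; python3 - <<'E'
from fit import *
for n,p in P.items():
    c=bot.tip_of("cassette",p)[:1]; print(n,[d["xy"] for d in c])
v=[.6396,-.0491,-.057]
for n,p in P.items():
    a=p["pixels"].astype(int);m=(a[...,1]>a[...,0]+40)&(a[...,1]>a[...,2]+30)
    c=proj(p,[.6,-.046,.03])[0]
    pts=np.array([q for q in np.argwhere(m)[:,::-1].astype(float) if np.linalg.norm(q-c)<50])
    r=cv2.minAreaRect(np.array([atz(p,q,.030)[:2] for q in pts],np.float32))
    R=np.array([[np.cos(v[2]),-np.sin(v[2])],[np.sin(v[2]),np.cos(v[2])]]);print(n,r[2],"strip in unit mm",(np.array(r[0])-v[:2])@R*1e3)
E
```

```text
t 14.325 pos [ 0.4755 -0.0402  0.0202] yaw -3.28 rot [ 0.001  0.005 -0.   ] shift [102.2  -0.4  -0.4] F [-5.2  0.1  5.2] w 0.0 gf 3.218439370393753 q [ 0.04  0.49 -0.11  2.16  0.1   0.5  -1.77]
top [[414.3, 217.7]]
side [[395.0, 215.1]]
top 86.88497161865234 strip in unit mm [-41.6863   0.2569]
side 84.48500061035156 strip in unit mm [12.1614  3.6453]
```

Contact at about 5 N and the cassette has moved 16 mm. Continue.

jog_arm([
  [0,0,0,5,0,0,0],
  [0,0,0,11,0,0,0],
  [0,0,0,17,0,0,0],
  [0,0,0,23,0,0,0],
  [0,0,0,29,0,0,0],
  [0,0,0,35,0,0,0],
  [0,0,0,41,0,0,0],
  [0,0,0,47,0,0,0],
  [0,0,0,53,0,0,0],
  [0,0,0,57,0,0,0],
])

```text
t: 15.78
eef_pos: [0.5358, -0.0433, 0.0208]
tool_rot: [-0.0, 1.0, -0.029, 0.0]
contact_force: [-3.8, -0.0, -0.4]
gripper_width: 0.001
grasp_force: 1.6
```

```bash
python3 go.py .5776 -.0456 .02 -3.27
```

```text
t 15.775 pos [ 0.5358 -0.0433  0.0208] yaw -3.28 rot [-0.    -0.001 -0.   ] shift [41.9 -0.1  0.8] F [-3.8 -0.  -0.4] w 0.1 gf 1.5978772100061178 q [ 0.05  0.55 -0.1   2.03  0.1   0.57 -1.75]
```

jog_arm([
  [0,0,0,5,0,0,0],
  [0,0,0,10,0,0,0],
  [0,0,0,15,0,0,0],
  [0,0,0,20,0,0,0],
  [0,0,0,25,0,0,0],
  [0,0,0,29,0,0,0],
  [0,0,0,32,0,0,0],
  [0,0,0,34,0,0,0],
  [0,0,0,36,0,0,0],
  [0,0,0,38,0,0,0],
])

```text
t: 17.02
eef_pos: [0.5732, -0.0455, 0.0208]
tool_rot: [0.0, 1.0, -0.029, 0.0]
contact_force: [-3.1, 0.2, 0.7]
gripper_width: 0.001
grasp_force: 2.1
```

```bash
python3 go.py .5776 -.0456 .02 -3.27
```

```text
t 17.025 pos [ 0.5732 -0.0455  0.0208] yaw -3.28 rot [ 0. -0. -0.] shift [ 4.4 -0.1  0.8] F [-3.1  0.2  0.7] w 0.1 gf 2.064458392560482 q [ 0.05  0.59 -0.1   1.94  0.1   0.61 -1.74]
```

jog_arm([
  [0,0,0,1,0,0,0],
  [0,0,0,2,0,0,0],
  [0,0,0,3,0,0,0],
  [0,0,0,4,0,0,0],
  [0,0,0,5,0,0,0],
  [0,0,0,6,0,0,0],
])

```text
t: 17.77
eef_pos: [0.578, -0.0457, 0.0208]
tool_rot: [0.0, 1.0, -0.029, -0.001]
contact_force: [-9.1, 1.4, 7.6]
gripper_width: 0.004
grasp_force: 4.7
```

```bash
python3 go.py .5776 -.0456 .02 -3.27
```

```text
t 17.775 pos [ 0.578  -0.0457  0.0208] yaw -3.28 rot [ 0.     0.002 -0.   ] shift [-0.4 -0.1  0.8] F [-9.1  1.4  7.6] w 0.4 gf 4.721748009324074 q [ 0.05  0.6  -0.1   1.92  0.1   0.62 -1.74]
```

Force is rising to 9 N just where the stop is expected; one more small nudge to confirm.

jog_arm([
  [0,0,0,1,0,0,0],
  [0,0,0,2,0,0,0],
  [0,0,0,2,0,0,0],
])

```text
t: 18.15
eef_pos: [0.578, -0.0457, 0.0206]
tool_rot: [0.0, 1.0, -0.029, -0.003]
contact_force: [-13.1, 0.8, 9.4]
gripper_width: -0.002
grasp_force: 6.5
```

```bash
python3 go.py .5776 -.0456 .02 -3.27
```

```text
t 18.15 pos [ 0.578  -0.0457  0.0206] yaw -3.28 rot [ 0.     0.006 -0.   ] shift [-0.5 -0.1  0.6] F [-13.1   0.8   9.4] w -0.1 gf 6.5135351568460464 q [ 0.05  0.6  -0.1   1.92  0.1   0.63 -1.74]
```

The cassette is against the stop. Back off, rise, and look.

jog_arm([
  [0,0,0,-15,0,0,0],
  [0,0,0,-50,0,0,0],
  [0,0,0,-90,0,-20,0],
  [0,0,0,-110,0,-60,0],
  [0,0,0,-110,0,-100,0],
  [0,0,0,-110,0,-100,0],
])

```text
t: 18.9
eef_pos: [0.4747, -0.0396, 0.1242]
tool_rot: [-0.0, 1.0, -0.029, 0.005]
contact_force: [-0.4, -0.4, -1.3]
gripper_width: -0.001
grasp_force: 0.0
```

```bash
python3 look.py d .03; python3 - <<'E'
from fit import *
v=[.6396,-.0491,-.057];s=.065
for n,p in P.items():
    for t in["bolt_knob","bolt_tip","keeper","push_boss"]: print(n,t,[(np.round(d["xy"],1).tolist(),round(d["score"],2)) for d in bot.tip_of(t,p)[:2]])
    print("pred knob",proj(p,W(v,(s-.068,-.006,.061))),"boss",proj(p,W(v,(s-.111,0,.032))))
    a=p["pixels"].astype(int);m=(a[...,0]>150)&(a[...,1]<70)&(a[...,2]<80);c=proj(p,W(v,(s-.068,0,.06)))[0]
    pts=np.array([q for q in np.argwhere(m)[:,::-1].astype(float) if np.linalg.norm(q-c)<14]);print(len(pts),pts.mean(0) if len(pts) else 0)
R=np.array([[np.cos(v[2]),-np.sin(v[2])],[np.sin(v[2]),np.cos(v[2])]])
p=P["top"];print("knob unit xy (top)",(atz(p,bot.tip_of("bolt_knob",p)[0]["xy"],.061)[:2]-v[:2])@R*1e3,(atz(p,pts.mean(0),.061)[:2]-v[:2])@R*1e3)
E
python3 go.py .5 -.04 .15 -3.3
```

```text
top bolt_knob [([424.5, 196.0], 0.51)]
top bolt_tip [([389.3, 196.1], 0.51)]
top keeper [([377.3, 193.9], 0.94)]
top push_boss [([421.8, 216.1], 0.91)]
pred knob [[424.8294 193.1841]] boss [[419.3501 216.1307]]
25 [426.68 194.16]
side bolt_knob [([392.3, 189.4], 0.61)]
side bolt_tip [([370.3, 203.6], 0.66), ([357.1, 208.7], 0.61)]
side keeper [([359.4, 207.8], 0.74)]
side push_boss [([395.4, 212.3], 0.93)]
pred knob [[391.5918 191.3569]] boss [[395.9162 210.8096]]
20 [393.95 189.1 ]
knob unit xy (top) [-9.2339 -5.212 ] [ 4.3566 59.3999]
t 19.55 pos [ 0.4712 -0.0396  0.1206] yaw -3.28 rot [-0.  0.  0.] shift [ 28.8  -1.2 -29.4] F [ 0.6  0.6 -0.1] w 0.1 gf 0.0 q [ 0.07  0.3  -0.13  2.12  0.06  0.72 -1.73]
```

View pics/d.png

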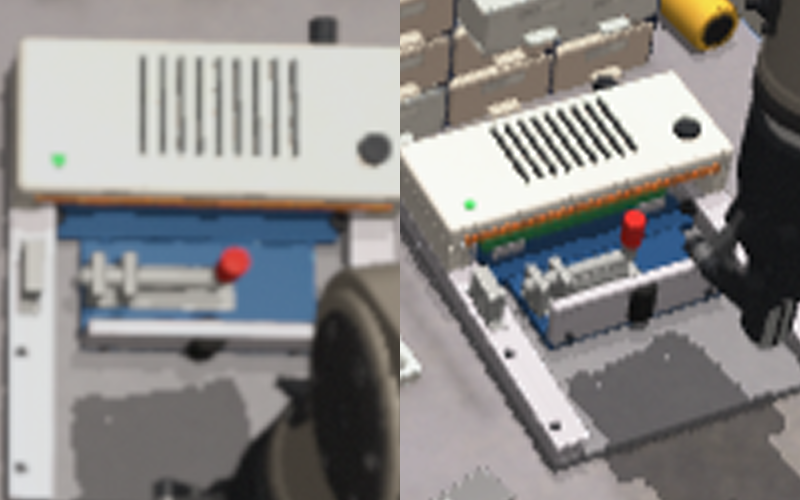

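The cassette is home and the strip is under the hood; the bolt (row 275) lines up with the keeper (30,275) in the top crop, and the red knob is at (233,265). I'll put the shut fingers to the right of the knob.

jog_arm([
  [0,0,0,30,22,0,0],
  [0,0,0,70,45,0,0],
  [0,0,0,110,45,0,0],
  [0,0,0,145,45,0,0],
  [0,0,0,166,45,0,0],
  [0,0,0,166,45,0,0],
  [0,0,0,166,45,30,0],
  [0,0,0,166,45,55,0],
  [0,0,0,166,45,67,0],
  [0,0,0,166,45,67,0],
])

```text
t: 20.8
eef_pos: [0.6334, -0.094, 0.0533]
tool_rot: [-0.0, 1.0, -0.029, -0.001]
contact_force: [0.2, 0.6, -0.5]
gripper_width: -0.001
grasp_force: 0.0
```

```bash
python3 go.py .634 -.0949 .054 -3.3; python3 look.py e .03
```

```text
t 20.8 pos [ 0.6334 -0.094   0.0533] yaw -3.28 rot [0.    0.002 0.   ] shift [ 0.6  0.9 -0.7] F [ 0.2  0.6 -0.5] w -0.1 gf 0.0 q [ 0.11  0.63 -0.09  1.76  0.07  0.76 -1.64]
```

View pics/e.png

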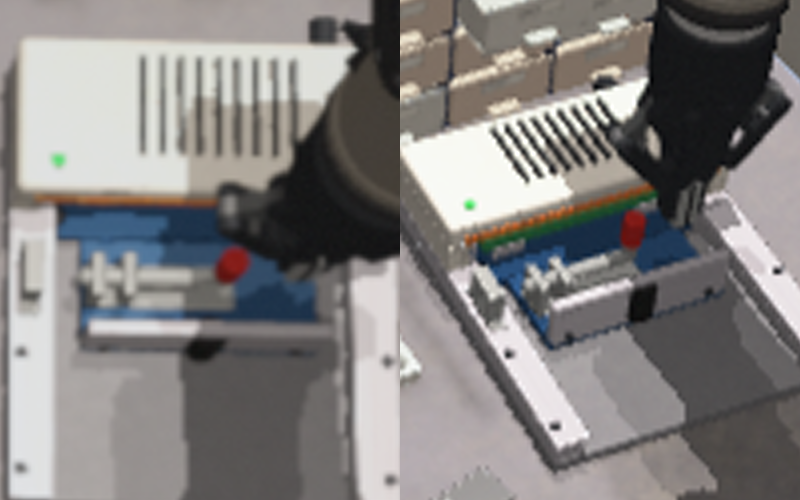

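The finger tips stand right of the knob at its height (side crop (685,210) against the knob at (632,230)), with the flared linkage well above it. Push left.

jog_arm([
  [0,0,0,0,-5,0,0],
  [0,0,0,0,-10,0,0],
  [0,0,0,0,-14,0,0],
  [0,0,0,0,-18,0,0],
  [0,0,0,0,-22,0,0],
  [0,0,0,0,-26,0,0],
  [0,0,0,0,-30,0,0],
  [0,0,0,0,-34,0,0],
  [0,0,0,0,-38,0,0],
  [0,0,0,0,-42,0,0],
])

```text
t: 22.15
eef_pos: [0.6368, -0.0518, 0.0538]
tool_rot: [-0.0, 1.0, -0.029, -0.0]
contact_force: [-0.4, -2.1, 2.2]
gripper_width: 0.003
grasp_force: 1.1
```

```bash
python3 go.py .634 -.0949 .054 -3.3
```

```text
t 22.15 pos [ 0.6368 -0.0518  0.0538] yaw -3.28 rot [-0.  0.  0.] shift [-0.4 43.2 -0.2] F [-0.4 -2.1  2.2] w 0.2 gf 1.1171241849660873 q [ 0.05  0.62 -0.09  1.77  0.08  0.75 -1.71]
```

jog_arm([
  [0,0,0,0,-3,0,0],
  [0,0,0,0,-6,0,0],
  [0,0,0,0,-9,0,0],
  [0,0,0,0,-12,0,0],
  [0,0,0,0,-14,0,0],
  [0,0,0,0,-16,0,0],
])

```text
t: 22.9
eef_pos: [0.6366, -0.0399, 0.0537]
tool_rot: [0.002, 1.0, -0.03, -0.001]
contact_force: [-3.4, -11.8, 6.3]
gripper_width: -0.001
grasp_force: 5.8
```

```bash
python3 go.py .634 -.0949 .054 -3.3
```

```text
t 22.9 pos [ 0.6366 -0.0399  0.0537] yaw -3.42 rot [ 0.004  0.002 -0.002] shift [ 0.7 55.  -0.1] F [ -3.4 -11.8   6.3] w -0.1 gf 5.782380402088165 q [ 0.02  0.62 -0.08  1.77  0.08  0.75 -1.73]
```

```bash
python3 - <<'E'
from fit import *
v=[.6396,-.0491,-.057]
R=np.array([[np.cos(v[2]),-np.sin(v[2])],[np.sin(v[2]),np.cos(v[2])]])
for n,p in P.items():
    for y in (-.0065,.0285,.0335): print(n,y,"pred knob top",proj(p,W(v,(-.003,y,.066)))[0].round(1))
    a=p["pixels"].astype(int);m=(a[...,0]>130)&(a[...,1]<70)&(a[...,2]<80);c=proj(p,W(v,(-.003,.02,.06)))[0]
    pts=np.array([q for q in np.argwhere(m)[:,::-1].astype(float) if np.linalg.norm(q-c)<20]);print(len(pts),pts.mean(0) if len(pts) else 0)
    for t in["bolt_knob","bolt_tip","keeper"]: print(t,[(np.round(d["xy"],1).tolist(),round(d["score"],2)) for d in bot.tip_of(t,p)[:2]])
E
python3 go.py .634 -.0949 .054 -3.3
```

```text
top -0.0065 pred knob top [425.6 192.5]
top 0.0285 pred knob top [409.  192.1]
top 0.0335 pred knob top [406.6 192. ]
9 [408.5556 194.6667]
bolt_knob [([407.5, 196.4], 0.54)]
bolt_tip [([371.6, 196.9], 0.73)]
keeper [([377.8, 195.6], 0.65)]
side -0.0065 pred knob top [392.  189.9]
side 0.0285 pred knob top [380.  193.5]
side 0.0335 pred knob top [378.3 194. ]
2 [371.5 189. ]
bolt_knob [([202.9, 285.0], 0.6), ([377.5, 195.4], 0.47)]
bolt_tip [([354.0, 208.7], 0.51)]
keeper [([356.8, 208.5], 0.79)]
t 23.3 pos [ 0.6365 -0.04    0.0537] yaw -3.43 rot [ 0.004  0.002 -0.002] shift [ 0.8 55.  -0.1] F [-4.2 -9.9  5. ] w 0.1 gf 4.849623441696167 q [ 0.02  0.62 -0.08  1.77  0.08  0.75 -1.73]
```

The tip now appears past the keeper's centre; a slightly firmer nudge will confirm the stop, then I retreat.

jog_arm([
  [0,0,0,0,-2,0,0],
  [0,0,0,0,-4,0,0],
  [0,0,0,0,-4,0,0],
])

```text
t: 23.68
eef_pos: [0.6354, -0.0387, 0.0537]
tool_rot: [0.004, 1.0, -0.031, -0.002]
contact_force: [-8.0, -14.5, 9.1]
gripper_width: 0.0
grasp_force: 7.4
```

```bash
python3 go.py .634 -.0949 .054 -3.3
```

```text
t 23.675 pos [ 0.6354 -0.0387  0.0537] yaw -3.52 rot [ 0.007  0.005 -0.004] shift [ 2.  56.1  0.1] F [ -8.  -14.5   9.1] w 0.0 gf 7.448718845844269 q [ 0.02  0.62 -0.08  1.77  0.08  0.76 -1.74]
```

jog_arm([
  [0,0,0,0,10,0,0],
  [0,0,0,0,25,0,0],
  [0,0,0,0,40,-10,0],
  [0,0,0,0,50,-50,0],
  [0,0,0,-40,60,-90,0],
  [0,0,0,-90,90,-110,0],
  [0,0,0,-120,130,-110,0],
  [0,0,0,-120,150,-110,0],
])

```text
t: 24.68
eef_pos: [0.507, -0.1779, 0.165]
tool_rot: [0.001, 1.0, -0.03, 0.0]
contact_force: [0.5, 1.0, -0.5]
gripper_width: -0.003
grasp_force: 0.0
```

```bash
python3 look.py f .03; python3 - <<'E'
from fit import *
v=[.6396,-.0491,-.057]
K={}
for n,p in P.items():
    a=p["pixels"].astype(int);m=(a[...,0]>130)&(a[...,1]<70)&(a[...,2]<80);c=proj(p,W(v,(-.003,.03,.06)))[0]
    pts=np.array([q for q in np.argwhere(m)[:,::-1].astype(float) if np.linalg.norm(q-c)<14]);print(n,len(pts),pts.mean(0) if len(pts) else 0)
    for t in["bolt_knob","bolt_tip","keeper","push_boss"]: K[n,t]=bot.tip_of(t,p)[0]["xy"];print(t,np.round(K[n,t],1))
R=np.array([[np.cos(v[2]),-np.sin(v[2])],[np.sin(v[2]),np.cos(v[2])]])
for t,z in(("bolt_knob",.061),("bolt_tip",.038),("keeper",.038),("push_boss",.032)):
    print(t,"unit mm",[((atz(P[n],K[n,t],z)[:2]-v[:2])@R*1e3).round(1) for n in P])
E
```

```text
top 20 [408.   194.95]
bolt_knob [406.  195.8]
bolt_tip [369.2 195.9]
keeper [377.7 195.7]
push_boss [419.1 218.2]
side 22 [381.0455 193.7273]
bolt_knob [377.9 192.6]
bolt_tip [353.1 209.4]
keeper [355.6 208.8]
push_boss [396.5 211.1]
bolt_knob unit mm [array([-9.8, 33.9]), array([ 6.1, 29.3])]
bolt_tip unit mm [array([ -5.1, 109.5]), array([ -5.1, 104.1])]
keeper unit mm [array([-4.2, 91. ]), array([-5.6, 97.2])]
push_boss unit mm [array([-50.6,   0.6]), array([-47.5,  -0.9])]
```

View pics/f.png

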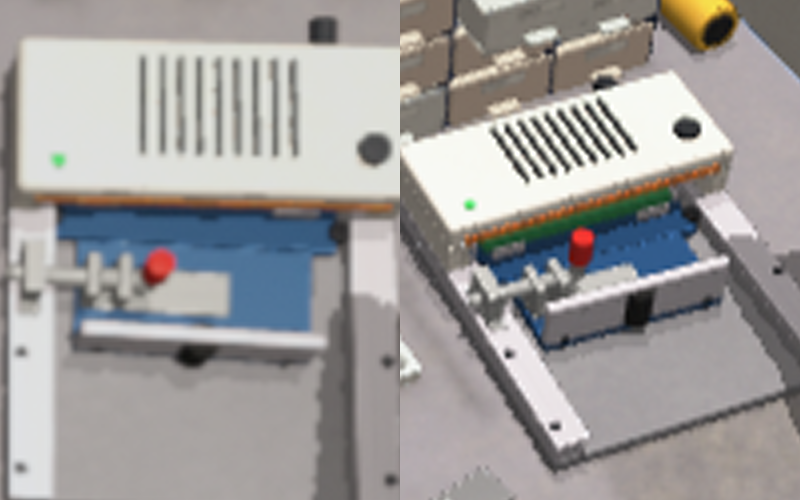

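The bolt is clearly through the keeper (top crop (30,268)), but the cassette seems slightly skewed, so I'll measure bolt travel and cassette motion by matching against the earlier picture.

```bash
python3 - <<'E'
import cv2,numpy as np
d=cv2.imread("pics/d.png");f=cv2.imread("pics/f.png")
def sh(nm,x,y,w,h,dx,dy,r=12,scale=1):
    t=d[y:y+h,x:x+w]; X,Y=x+dx-r,y+dy-r; X=max(X,0)
    R=cv2.matchTemplate(f[Y:Y+h+2*r,X:X+w+2*r],t,cv2.TM_CCOEFF_NORMED);_,s,_,l=cv2.minMaxLoc(R)
    print(nm,"shift zoom px",X+l[0]-x,Y+l[1]-y,"score",round(s,2))
sh("top knob",213,243,40,42,-74,0)
sh("top straps",88,244,52,60,0,0)
sh("top plate left",76,310,60,45,-5,0)
sh("top boss",180,320,50,45,-5,0)
sh("top hood ref",130,50,175,110,0,0)
sh("top tray L",55,200,50,45,0,0)
sh("side knob",615,205,36,50,-52,18)
sh("side straps",522,252,50,50,0,0)
sh("side plate left",538,290,50,60,0,0)
sh("side boss",615,280,50,50,0,0)
sh("side hood ref",490,100,150,80,0,0)
sh("side tray L",485,232,50,40,0,0)
E
```

```text
top knob shift zoom px -74 2 score 0.87
top straps shift zoom px -5 2 score 0.96
top plate left shift zoom px -7 1 score 0.98
top boss shift zoom px -8 6 score 0.99
top hood ref shift zoom px 0 0 score 1.0
top tray L shift zoom px 0 0 score 0.98
side knob shift zoom px -52 18 score 0.94
side straps shift zoom px -3 2 score 0.94
side plate left shift zoom px -4 2 score 0.96
side boss shift zoom px -3 5 score 0.98
side hood ref shift zoom px 0 0 score 1.0
side tray L shift zoom px 0 1 score 0.95
```

The cassette skewed slightly (the boss moved back about 3 mm, the hood reference 0) and bolt travel reads about 36–38 mm, which is marginal. I'll straighten it with a gentle push on the boss, then re-check the bolt stop.

```bash
python3 go.py .52 -.0423 .16 -3.28
```

```text
t 25.275 pos [ 0.5098 -0.1745  0.1637] yaw -3.22 rot [-0.     0.     0.001] shift [   2.8 -132.5    3.7] F [-0.2 -0.3  0.5] w 0.1 gf 0.0 q [ 0.28  0.34 -0.08  1.94  0.03  0.86 -1.44]
```

jog_arm([
  [0,0,0,1,-45,0,0],
  [0,0,0,2,-95,0,0],
  [0,0,0,3,-132,0,0],
  [0,0,0,3,-132,40,0],
  [0,0,0,3,-132,85,0],
  [0,0,0,3,-132,120,0],
  [0,0,0,3,-132,143,0],
  [0,0,0,3,-132,143,0],
  [0,0,0,20,-132,143,0],
  [0,0,0,40,-132,143,0],
])

```text
t: 26.52
eef_pos: [0.5582, -0.0455, 0.0222]
tool_rot: [-0.0, 1.0, -0.029, 0.001]
contact_force: [0.2, 0.0, -0.2]
gripper_width: -0.001
grasp_force: 0.0
```

```bash
python3 go.py .578 -.0457 .0205 -3.28
```

```text
t 26.525 pos [ 0.5582 -0.0455  0.0222] yaw -3.27 rot [-0.    -0.001  0.   ] shift [19.8 -0.9  1.7] F [ 0.2  0.  -0.2] w -0.1 gf 0.0 q [ 0.05  0.58 -0.11  1.97  0.11  0.6  -1.75]
```

jog_arm([
  [0,0,0,6,0,1,0],
  [0,0,0,10,0,1,0],
  [0,0,0,13,0,1,0],
  [0,0,0,15,0,1,0],
  [0,0,0,17,0,1,0],
  [0,0,0,19,0,1,0],
  [0,0,0,21,0,1,0],
  [0,0,0,22,0,1,0],
])

```text
t: 27.52
eef_pos: [0.5762, -0.0468, 0.0193]
tool_rot: [0.0, 1.0, -0.029, -0.003]
contact_force: [-8.8, 1.1, 6.8]
gripper_width: -0.0
grasp_force: 4.6
```

```bash
python3 go.py .578 -.0457 .0205 -3.28
```

```text
t 27.525 pos [ 0.5762 -0.0468  0.0193] yaw -3.28 rot [0.001 0.006 0.   ] shift [ 1.7 -1.2 -1.3] F [-8.8  1.1  6.8] w -0.0 gf 4.62916687130928 q [ 0.06  0.6  -0.11  1.93  0.1   0.62 -1.75]
```

jog_arm([
  [0,0,0,2,0,0,0],
  [0,0,0,4,0,0,0],
  [0,0,0,5,0,0,0],
  [0,0,0,6,0,0,0],
  [0,0,0,6,0,0,0],
])

```text
t: 28.15
eef_pos: [0.5765, -0.0469, 0.0185]
tool_rot: [0.0, 1.0, -0.028, -0.008]
contact_force: [-21.4, 1.9, 16.5]
gripper_width: 0.002
grasp_force: 10.7
```

```bash
python3 go.py .578 -.0457 .0205 -3.28
```

```text
t 28.15 pos [ 0.5765 -0.0469  0.0185] yaw -3.26 rot [0.001 0.016 0.   ] shift [ 1.4 -1.3 -2. ] F [-21.4   1.9  16.5] w 0.1 gf 10.708867907524109 q [ 0.06  0.61 -0.11  1.92  0.1   0.64 -1.74]
```

The boss stands within about 1.5 mm of its former home position, inside the 4.5 mm tolerance; no more force. Retreat to the earlier spot and compare images.

jog_arm([
  [0,0,0,-15,0,-2,0],
  [0,0,0,-50,0,-2,0],
  [0,0,0,-80,0,-30,0],
  [0,0,0,-90,0,-80,0],
  [0,0,0,-100,40,-110,0],
  [0,0,0,-80,90,-140,0],
  [0,0,0,-70,132,-145,0],
  [0,0,0,-70,132,-145,0],
  [0,0,0,-70,132,-145,0],
])

```text
t: 29.28
eef_pos: [0.5074, -0.1744, 0.1646]
tool_rot: [-0.0, 1.0, -0.029, 0.0]
contact_force: [-0.3, 0.1, 0.0]
gripper_width: 0.003
grasp_force: 0.0
```

```bash
cat > sh.py <<'E'
import cv2,numpy as np,sys
d=cv2.imread("pics/d.png");f=cv2.imread(sys.argv[1])
def sh(nm,x,y,w,h,dx,dy,r=12):
    t=d[y:y+h,x:x+w]; X,Y=max(x+dx-r,0),y+dy-r
    R=cv2.matchTemplate(f[Y:Y+h+2*r,X:X+w+2*r],t,cv2.TM_CCOEFF_NORMED);_,s,_,l=cv2.minMaxLoc(R)
    print(nm,X+l[0]-x,Y+l[1]-y,round(s,2))
for a in [("top knob",213,243,40,42,-74,0),("top straps",88,244,52,60,0,0),("top plate left",76,310,60,45,-5,0),("top boss",180,320,50,45,-5,0),("top tray L",55,200,50,45,0,0),("side knob",615,205,36,50,-52,18),("side straps",522,252,50,50,0,0),("side plate left",538,290,50,60,0,0),("side boss",615,280,50,50,0,0)]: sh(*a)
E
python3 look.py g .03; python3 sh.py pics/g.png; python3 go.py .634 -.0949 .15 -3.3
```

```text
top knob -73 -1 0.86
top straps -4 -1 0.98
top plate left -5 -1 0.97
top boss -6 3 0.99
top tray L 0 -1 0.98
side knob -52 16 0.94
side straps -3 0 0.94
side plate left -4 0 0.98
side boss -4 3 0.99
t 29.375 pos [ 0.5074 -0.1734  0.1644] yaw -3.16 rot [-0.001  0.001  0.002] shift [122.1 -85.4  14.4] F [-0.1  0.8 -0.2] w 0.3 gf 0.0 q [ 0.29  0.33 -0.09  1.95  0.04  0.86 -1.45]
```

jog_arm([
  [0,0,0,30,-30,0,0],
  [0,0,0,65,-62,0,0],
  [0,0,0,100,-95,0,0],
  [0,0,0,124,-121,0,0],
  [0,0,0,124,-121,20,0],
  [0,0,0,124,-121,60,0],
  [0,0,0,124,-121,95,0],
  [0,0,0,124,-121,112,0],
  [0,0,0,124,-121,112,0],
  [0,0,0,124,-121,112,0],
])

```text
t: 30.62
eef_pos: [0.6392, -0.0612, 0.0541]
tool_rot: [-0.0, 1.0, -0.029, 0.001]
contact_force: [-0.1, -0.2, -0.8]
gripper_width: 0.002
grasp_force: 0.0
```

jog_arm([
  [0,0,0,0,-5,0,0],
  [0,0,0,0,-10,0,0],
  [0,0,0,0,-14,0,0],
  [0,0,0,0,-16,0,0],
  [0,0,0,0,-17,0,0],
  [0,0,0,0,-18,0,0],
])

```text
t: 31.38
eef_pos: [0.6393, -0.0434, 0.0528]
tool_rot: [0.0, 1.0, -0.029, -0.0]
contact_force: [-0.4, 0.2, 0.1]
gripper_width: -0.002
grasp_force: 0.0
```

jog_arm([
  [0,0,0,0,-1,0,0],
  [0,0,0,0,-2,0,0],
  [0,0,0,0,-3,0,0],
])

```text
t: 31.75
eef_pos: [0.6395, -0.0403, 0.0528]
tool_rot: [0.0, 1.0, -0.029, -0.0]
contact_force: [-0.9, -0.7, -0.7]
gripper_width: -0.001
grasp_force: 0.9
```

jog_arm([
  [0,0,0,0,-1,0,0],
  [0,0,0,0,-2,0,0],
  [0,0,0,0,-2,0,0],
])

```text
t: 32.12
eef_pos: [0.6393, -0.0395, 0.0527]
tool_rot: [0.001, 1.0, -0.029, -0.0]
contact_force: [-1.8, -5.1, 0.5]
gripper_width: 0.004
grasp_force: 2.5
```

jog_arm([
  [0,0,0,0,-1,0,0],
  [0,0,0,0,-2,0,0],
  [0,0,0,0,-3,0,0],
  [0,0,0,0,-3,0,0],
])

```text
t: 32.62
eef_pos: [0.6385, -0.0384, 0.0527]
tool_rot: [0.002, 1.0, -0.03, -0.001]
contact_force: [-4.0, -8.7, 2.3]
gripper_width: -0.0
grasp_force: 4.1
```

```bash
python3 look.py h2 .03; python3 sh.py pics/h2.png; python3 go.py .6393 -.06 .053 -3.3
```

```text
top knob -76 3 0.62
top straps -7 -1 0.7
top plate left -9 0 0.76
top boss -9 6 0.97
top tray L 1 1 0.68
side knob -53 19 0.79
side straps -5 2 0.72
side plate left -7 2 0.76
side boss -5 5 0.9
t 32.725 pos [ 0.6385 -0.0383  0.0527] yaw -3.39 rot [ 0.003  0.002 -0.002] shift [ 2.1 21.6 -0.3] F [-3.7 -8.5  2.8] w 0.0 gf 4.156743139028549 q [ 0.03  0.63 -0.1   1.77  0.09  0.76 -1.74]
```

Knob and straps now shift together (relative travel unchanged), so the bolt is on its stop. Retreat and re-straighten the cassette at the boss.

jog_arm([
  [0,0,0,0,10,0,0],
  [0,0,0,0,25,0,0],
  [0,0,0,0,35,-30,0],
  [0,0,0,0,35,-80,0],
  [0,0,0,-50,25,-100,0],
  [0,0,0,-100,10,-100,0],
  [0,0,0,-120,7,-100,0],
  [0,0,0,-120,7,-100,0],
])

```text
t: 33.72
eef_pos: [0.5186, -0.0352, 0.1532]
tool_rot: [-0.0, 1.0, -0.028, 0.0]
contact_force: [0.9, 0.5, -0.3]
gripper_width: -0.001
grasp_force: 0.0
```

```bash
python3 go.py .53 -.045 .021 -3.28
```

```text
t 33.725 pos [ 0.5186 -0.0352  0.1532] yaw -3.23 rot [-0.    -0.     0.001] shift [ 11.9   9.2 132.2] F [ 0.9  0.5 -0.3] w -0.1 gf 0.0 q [ 0.06  0.32 -0.14  1.99  0.06  0.83 -1.74]
```

jog_arm([
  [0,0,0,8,11,40,0],
  [0,0,0,8,11,90,0],
  [0,0,0,8,11,122,0],
  [0,0,0,8,11,132,0],
  [0,0,0,20,11,132,0],
  [0,0,0,35,11,132,0],
  [0,0,0,44,11,132,0],
  [0,0,0,49,11,132,0],
  [0,0,0,53,11,132,0],
  [0,0,0,56,11,132,0],
])

```text
t: 34.98
eef_pos: [0.5748, -0.0496, 0.0209]
tool_rot: [0.0, 1.0, -0.029, -0.0]
contact_force: [-0.7, 0.9, 0.4]
gripper_width: -0.002
grasp_force: 0.6
```

jog_arm([
  [0,0,0,2,0,0,0],
  [0,0,0,4,0,0,0],
  [0,0,0,5,0,0,0],
  [0,0,0,6,0,0,0],
])

```text
t: 35.48
eef_pos: [0.5755, -0.05, 0.0199]
tool_rot: [0.0, 1.0, -0.029, -0.005]
contact_force: [-14.2, 0.7, 12.0]
gripper_width: 0.0
grasp_force: 7.1
```

```bash
python3 go.py .578 -.0477 .021 -3.28
```

```text
t 35.475 pos [ 0.5755 -0.05    0.0199] yaw -3.27 rot [0.001 0.01  0.   ] shift [ 2.3 -2.4 -1.1] F [-14.2   0.7  12. ] w 0.0 gf 7.09531232714653 q [ 0.06  0.6  -0.11  1.92  0.1   0.63 -1.74]
```

jog_arm([
  [0,0,0,2,0,0,0],
  [0,0,0,3,0,0,0],
  [0,0,0,3,0,0,0],
])

```text
t: 35.85
eef_pos: [0.5757, -0.0502, 0.0195]
tool_rot: [0.001, 1.0, -0.029, -0.008]
contact_force: [-19.4, 0.4, 16.2]
gripper_width: 0.001
grasp_force: 9.6
```

jog_arm([
  [0,0,0,-15,0,-2,0],
  [0,0,0,-50,0,-2,0],
  [0,0,0,-80,0,-30,0],
  [0,0,0,-90,0,-80,0],
  [0,0,0,-100,40,-110,0],
  [0,0,0,-80,90,-140,0],
  [0,0,0,-70,132,-145,0],
  [0,0,0,-70,132,-145,0],
  [0,0,0,-70,132,-145,0],
])

```text
t: 36.98
eef_pos: [0.5062, -0.1772, 0.1656]
tool_rot: [-0.0, 1.0, -0.029, 0.0]
contact_force: [0.3, -0.7, -0.0]
gripper_width: 0.001
grasp_force: 0.0
```

```bash
python3 look.py g2 .03; python3 sh.py pics/g2.png; python3 go.py .578 -.0477 .021 -3.28
```

```text
top knob -75 0 0.87
top straps -6 0 0.96
top plate left -8 -1 0.97
top boss -9 5 0.99
top tray L 0 -1 0.98
side knob -53 18 0.94
side straps -4 1 0.94
side plate left -5 1 0.96
side boss -5 5 0.99
t 37.075 pos [ 0.5062 -0.1763  0.1654] yaw -3.17 rot [-0.001  0.001  0.002] shift [  64.7 -132.3  144.5] F [-0.5 -0.1  0.2] w 0.0 gf 0.0 q [ 0.29  0.33 -0.09  1.95  0.04  0.87 -1.44]
```

The cassette is within about 2.5 mm of home (limit 4.5), the bolt is on its stop through the keeper, and the arm is clear. Handing in.

```bash
python3 -c "
from station import bot
print(bot.hand_in())"
```

```text
the job is handed in; nothing more can be done
None
```

I handed the job in at about 37 s: by my camera measurements the strip lay within about 2 mm of the bed's centre when last measured, before the push. The cassette is within about 2.5 mm of home (limit 4.5 mm) but slightly skewed, and the bolt is on its stop through the keeper. I took that as full travel because the images alone showed only about 36 mm of movement; `hand_in()` returned no verdict.

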